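Open a ratchet cradle and dock a portable meter

TASK

The portable meter has to go into its docking cradle, but the cradle's sliding jaw is ratcheted too far in. Flip the pawl over to its released side so that it stays there, slide the jaw all the way back to its stop, then hook the screen end of the meter under the cradle's lip and lower the other end until the meter lies flat on the deck between the side rails. Leave the pawl released and the jaw back, and do not disturb the cartons or the mug.

Things in the scene. Friction and masses are not known exactly. Their poses are not given: they have to be found in the camera images.
- cradle: Docking cradle fixed to the desk: pale aluminium base 260 mm (x) by 145 mm (y -85 to +60), deck 12 mm above the desk. Origin at desk level on the bay's centre line; +x points to the lip, +z up. Two side rails stand 10 mm above the deck, inner faces at y = +-47 mm. A steel rack (15 mm tooth pitch, tops at z = 30 mm) runs along the -y side at y = -66 mm, x -120 to +4 mm.
- lip (a point): Middle of the lower free edge of the lip, at cradle (98, 0, 52) mm, so 40 mm above the deck; axes as the cradle's. The lip is 8 mm thick and 110 mm wide and overhangs the deck by 20 mm from the end wall, whose inner face is at cradle x = 118 mm.
- jaw (a joint): Sliding jaw, in metres: 0 = closest to the lip, 0.075 = fully back at its stop (bay from wall to jaw then 134 mm); slides towards cradle -x as it grows. Starts between 0 and 0.03. Rubs with about 2.5 N, stays where left. With the pawl engaged it moves only towards the lip and locks the other way within one tooth (15 mm).
- jaw_face (a point): Foot of the jaw's flat face, on the bay's centre line at desk level: cradle x = 59 mm minus the joint value. The jaw's low block extends 72 mm behind it (-x), 84 mm wide, top at z = 33 mm. Moves with the jaw; axes as the cradle's.
- fin (a point): The jaw's grip fin, a black upright plate 35 to 47 mm behind the jaw's face: 12 mm thick (cradle x), 50 mm wide (cradle y -15 to +35 mm), z 33 to 81 mm. This point is mid-thickness and mid-width (cradle y = +10 mm), 64 mm above the desk; axes as the cradle's. Moves with the jaw.
- pawl (a joint): Ratchet pawl on the jaw's -y side, in radians: 0 to 0.3 = engaged (tooth arm down in or on the rack, thumb lever leaning 30 deg from upright to cradle -x); 1.4 = released, at its stop (lever leaning 50 deg to +x). Its weight (90 g) drops it to the side it leans to: push the lever well past upright towards the lip and it falls over and stays. About 1 N moves it.
- pivot (a point): The pawl's pivot (axis along cradle y): 45 mm behind the jaw's face, cradle y = -66 mm, z = 56 mm. Moves with the jaw.
- thumb (a point): Centre of the thumb paddle at the top of the pawl's lever, 56 mm from the pivot: a black plate 26 mm wide (cradle y), 26 mm along the lever, 8 mm thick. When engaged it is about 104 mm above the desk, 28 mm towards -x of the pivot. Moves with the pawl.
- meter: Portable meter, a white flat box 120 mm (x) by 80 mm (y) by 30 mm (z), about 0.3 kg, loose on the desk. Origin at the centre of its underside; +x points to the screen end (dark display on top near that end, four round keys near the other). Longer than the 114 mm between the lip's edge and the jaw when back, so it cannot be put in level.
- nose (a point): Middle of the lower edge of the meter's screen end, at meter (60, 0, 0) mm.
- handle (a point): Centre of the meter's black handle rib, at meter (0, 0, 44) mm. The rib is 62 mm long (meter x), 14 mm thick (y) and stands on the middle of the top, z = 30 to 58 mm.
- carton_tall: Bystander: upright cardboard sample carton 70 x 100 x 140 mm, origin at the centre of its underside.
- carton_low: Bystander: cardboard sample carton 80 x 110 x 90 mm, origin at the centre of its underside.
- mug: Bystander: white mug, 80 mm across, 90 mm high, origin at the centre of its underside.
Mind the look-alikes: they are no part of the job. What is shaped like the meter but green is not meant.

How it is judged:
By the outcome, as a careful person would: the job done as asked, in the order asked, and still so for the second after the job is handed in, with the robot touching nothing.
It also fails if it takes over 61 s, if anything falls off the work surface, if the arm or the gripper's body presses on something with over 40 N, if the wrist force passes 120 N, or if a joint passes its speed limit or range.

ROBOT

A 7-joint arm with a two-finger parallel gripper is mounted at the origin on the work surface. World frame = base frame: x ahead of the robot, y to its left, z up, the work surface at z = 0. Lengths are in mm, angles in rad, forces in N, time in s.
With the tool pointing down it reaches from about 400 to 875 mm from the base axis. Payload 4.4 kg.
Tool frame: the origin (TCP) lies at the very end of the fingers, on their centre line; the grasp point (between the pads) lies 19 mm behind it; z points along the fingers, x is the direction in which the jaws open and shut, and the axes are right-handed (so a half turn about z gives the same grasp; the last joint's range is limited). The gripper opens to 85 mm and grips with 20 to 120 N. Pads are 22 mm wide; open, the fingers measure 114 mm over their backs; the gripper's body (76 mm by 85 mm) begins 54 mm behind the grasp point. The pads swing forward as they close: fully open they stand 13 mm farther back than shut.
Start: joints at [-1.29, 0.628, 0.038, 1.517, -0.027, 0.996, -0.02], TCP at [220.905, 611.325, 231.313] pointing down, gripper open.
Joint ranges: [-3.06, 3.06], [-0.37, 2.12], [-1.25, 1.32], [0.18, 2.47], [-1.1, 4.24], [0.23, 1.98], [-2.94, 2.94]. Speed limits (rad/s): [2.57, 2.57, 3.14, 3.14, 3.14, 3.14, 3.14].

INTERFACE

Orientations are given as [roll, pitch, yaw] about the fixed x, y, z axes, in that order (R = Rz(yaw) Ry(pitch) Rx(roll)).
In Python, from cell import * gives the robot as it stands. The module is installed in compiled form; this text tells all that it offers.
- The arm moves only by the tool play_rows, never from a script. Its argument "targets" is a list of rows, each an object with "slide": the shift along the tool's x, y, z in mm, a list of three; "turn": the turn, a rotation vector about the tool's x, y, z in degrees, a list of three; "hand": the finger opening in mm, from 0 to 85.4. A call has 1 to 5 rows; each row shifts and turns the commanded pose from where the row before left it, along the tool's axes as they then stand; what a row does not reach is not made up. A row lasts 1/8 s, in which the tool goes at most 62.5 mm and 10.7 degrees, less where a joint would pass 70% of its speed; a pose out of reach is approached as far as the arm can. A call is refused whole if a number of a shift passes 62.5 or a number of a turn 10.7, either way. A call with a gripper value outside its range is refused whole. The fingers move at their own pace and stop on an object; the grip force is fixed at half the most. Time passes only in rows, so rows that do not move let the fingers close. It gives the time, the measured TCP pose, the force and the opening at its end, in the units of the state.
- read_state(): the state, without advancing time (a new reading comes with each control period).
- get_image(name): name is "scene" or "top" or "wrist"; returns (picture, depth): 400x640x3 uint8, blue, green, red; 400x640 float32, mm along the optical axis (not along the pixel's ray), 0 where there is no reading.
- calibration(name): a dict with "K" (3x3 intrinsics, pixels), "R" (3x3) and "t" (3): a world point X has camera coordinates R X + t. Camera axes: x right, y down, z forward; pixel columns grow to the right and rows downward; lengths in mm; the calibration is good to about 2 mm. The wrist camera is an equidistant fisheye: a pixel r from the principal point sees the ray r / f radians off the axis. A picture is of the moment at which its call begins: read the wrist's pose just before it. calibration takes no time and is no camera call; for the wrist camera it gives the pose at the moment of the call.
- finish_job(): hands the job in, once; it reports no verdict.
The state is a dict: "clock": time; "qpos": joint angles; "qd": joint speeds; "tau": joint torques, N m; "eef_pos": TCP position; "tool_rot": TCP orientation; "force": force on the tool from outside, world axes, zero at the start; "torque": the same for the moment, N m; "width": finger opening in mm.
Only numpy, scipy, OpenCV 4.12 (cv2) and the standard library are available. Lean on these libraries where they do the work, as an engineer would, in place of code of your own. Each camera call takes 0.05 s, during which the arm holds its last target.

## Working session

There is one attempt and no reset: what is moved stays moved. The work goes in short steps, Python scripts to look and compute and a tool call to move; the robot and the scene stay as the last step left them, time stands still between calls to the robot, and variables do not carry over. Pictures are saved under pics/ and viewed, and the job is handed in when it is done.

Besides the shell and the picture viewer there is one more tool, called after "Emit:" as name(argument=value, ...) on one line, values as JSON. play_rows: Moves the arm, as the interface text tells. Its arguments: {"type":"object","properties":{"targets":{"type":"array"}},"required":["targets"]}

```bash
mkdir -p pics
cat > h.py <<'E'
from cell import *
import numpy as np, cv2
def snap(name,fn):
    im,d=get_image(name); c=calibration(name)
    cv2.imwrite('pics/'+fn+'.png',im); np.savez('pics/'+fn+'.npz',im=im,d=d,**{k:np.array(c[k]) for k in 'KRt'})
    return im,d,c
def pts(d,c):
    K,R,t=map(np.array,(c['K'],c['R'],c['t']))
    v,u=np.mgrid[0:d.shape[0],0:d.shape[1]]
    X=np.stack([(u-K[0,2])/K[0,0]*d,(v-K[1,2])/K[1,1]*d,d],-1)
    W=(X-t.ravel())@R   # R^T (X-t)
    W[d<=0]=np.nan
    return W
E
python3 - <<'E'
from h import *
s=read_state(); print({k:np.round(v,3) for k,v in s.items()})
for n in ['scene','top','wrist']:
    im,d,c=snap(n,n+'0'); print(n,np.round(c['K'],1).tolist(),np.round(c['R'],3).tolist(),np.round(c['t'],1).tolist())
E
```

```text
{'clock': np.float64(0.0), 'qpos': array([-1.29 ,  0.629,  0.038,  1.518, -0.027,  0.996, -0.02 ]), 'qd': array([-0.   , -0.   ,  0.   , -0.001,  0.   ,  0.002,  0.001]), 'tau': array([-1.0000e-03, -5.6339e+01,  1.2260e+00, -1.9344e+01,  1.1000e-02,
        1.1000e-02,  0.0000e+00]), 'eef_pos': array([220.677, 610.696, 230.377]), 'tool_rot': array([3.142e+00, 2.000e-03, 1.224e+00]), 'force': array([-0.153,  0.337, -0.624]), 'torque': array([-0.015,  0.018, -0.05 ]), 'width': np.float64(85.186)}
scene [[404.2, 0.0, 317.0], [0.0, 404.2, 194.5], [0.0, 0.0, 1.0]] [[-0.691, 0.723, -0.014], [0.583, 0.545, -0.603], [-0.428, -0.424, -0.798]] [336.6, -349.2, 1342.2]
top [[376.1, 0.0, 320.2], [0.0, 376.1, 203.3], [0.0, 0.0, 1.0]] [[-0.022, -0.999, 0.029], [-0.997, 0.019, -0.079], [0.079, -0.03, -0.996]] [96.8, 583.8, 1027.2]
wrist [[309.7, 0.0, 321.7], [0.0, 309.7, 196.5], [0.0, 0.0, 1.0]] [[0.34, 0.94, -0.0], [0.9, -0.325, 0.291], [0.273, -0.099, -0.957]] [-650.3, -37.5, 379.8]
```

View pics/scene0.png

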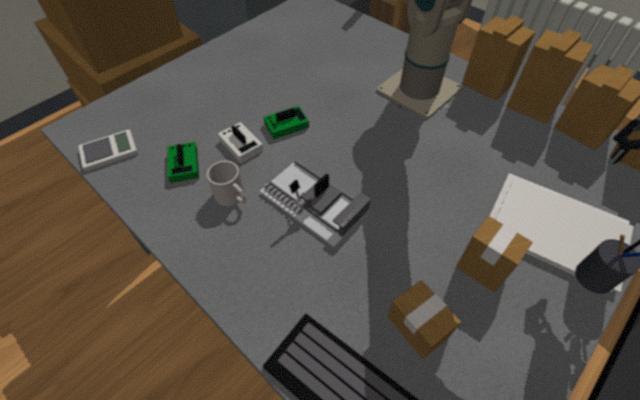

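View pics/top0.png

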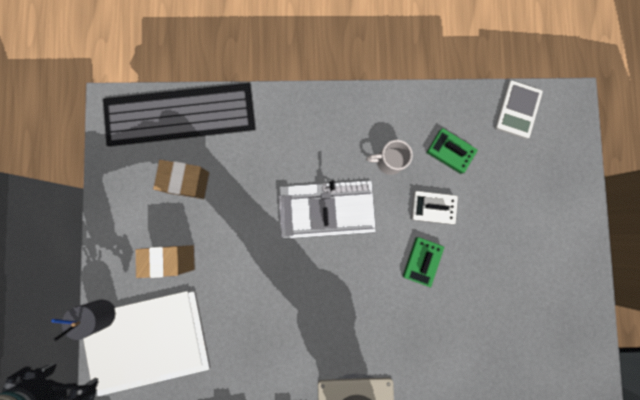

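View pics/wrist0.png

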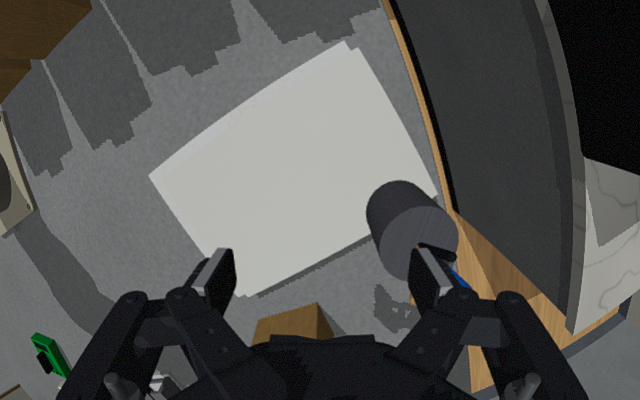

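Top view: cradle about (327,208) with its lip to the left and rack on top; white meter at (435,207), green look-alikes at (452,150) and (423,260), mug at (397,155). I'll zoom in.

Run:
```python
from h import *
z=np.load('pics/top0.npz'); im=z['im']
cv2.imwrite('pics/topz.png',cv2.resize(im[140:270,270:480],None,fx=3.8,fy=3.8,interpolation=cv2.INTER_CUBIC))
W=pts(z['d'],z); H=W[...,2]
hh=np.clip((H+10)*1.5,0,255).astype(np.uint8)
cv2.imwrite('pics/topzh.png',cv2.resize(cv2.applyColorMap(hh,cv2.COLORMAP_JET)[140:270,270:480],None,fx=3.8,fy=3.8,interpolation=cv2.INTER_NEAREST))
z2=np.load('pics/scene0.npz')
cv2.imwrite('pics/scz.png',cv2.resize(z2['im'][95:250,160:380],None,fx=3.6,fy=3.6,interpolation=cv2.INTER_CUBIC))
# desk level check
print('desk', np.nanmedian(H[300:330,230:280]), np.nanmedian(H[230:280,520:580]))
for n,(u,v) in dict(meter=(432,208),mug=(397,155),cradle=(327,208),gr1=(452,150),gr2=(423,260),deckr=(360,208)).items(): print(n,np.round(W[v,u]))
```

```text
desk 1.0206301464031946 0.6151981385137485
meter [ 564. -216.   61.]
mug [ 722. -140.    4.]
cradle [568.  69.  84.]
gr1 [ 727. -288.   39.]
gr2 [ 423. -195.   31.]
deckr [571. -27.  14.]<stdin>:5: RuntimeWarning: invalid value encountered in cast
```

View pics/topz.png

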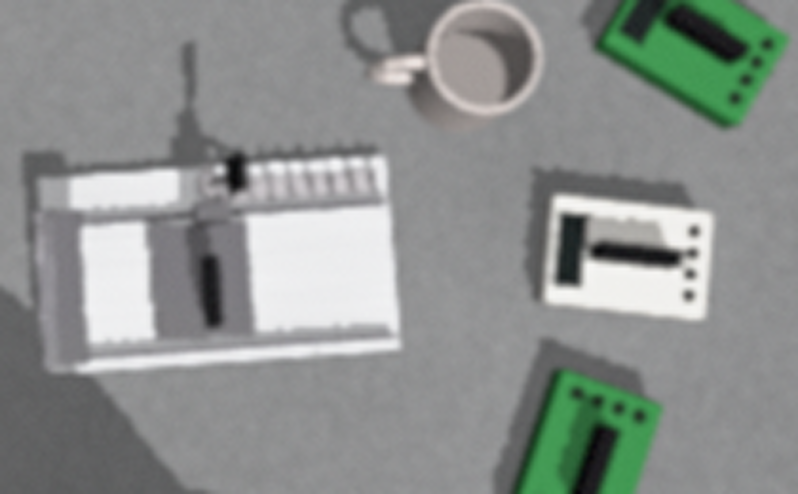

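View pics/topzh.png

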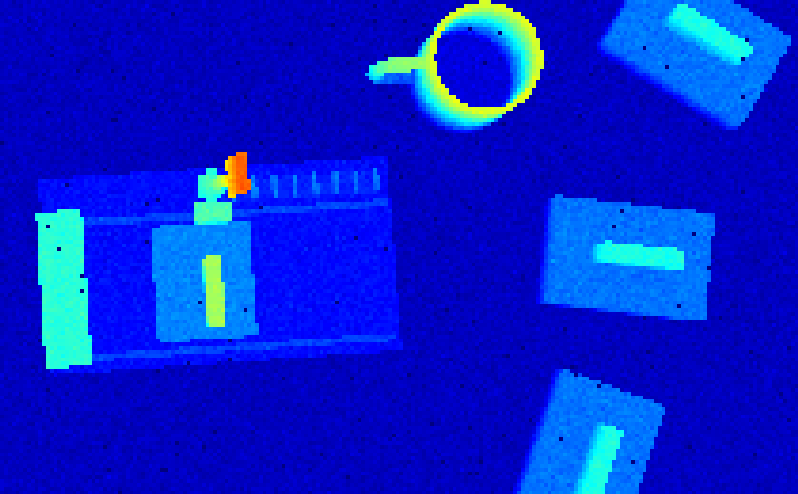

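View pics/scz.png

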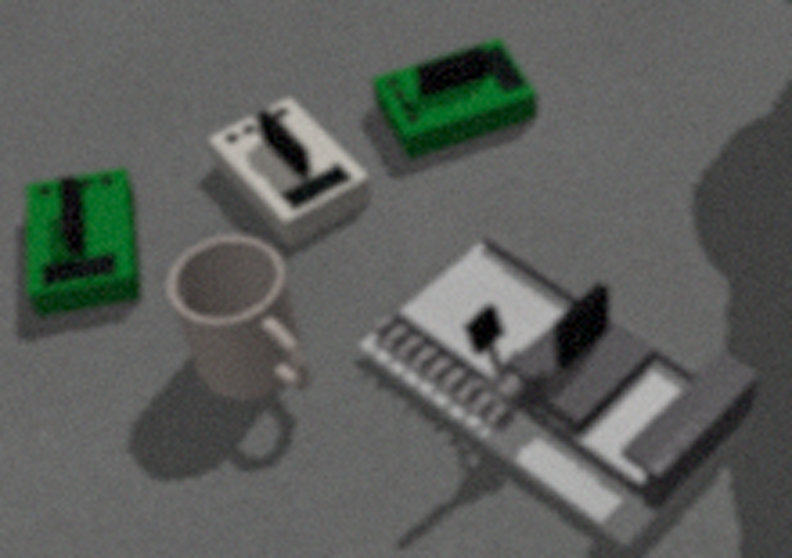

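Clear: lip at zoomed (65,290), thumb paddle at (237,172), fin (212,290), white meter with display left. Next, fit the poses from depth.

Run:
```python
from h import *
for cam in ['top','scene']:
    z=np.load(f'pics/{cam}0.npz'); W=pts(z['d'],z).reshape(-1,3); W=W[np.isfinite(W[:,0])]
    def box(x0,x1,y0,y1,z0,z1):
        m=(W[:,0]>x0)&(W[:,0]<x1)&(W[:,1]>y0)&(W[:,1]<y1)&(W[:,2]>z0)&(W[:,2]<z1); return W[m]
    def rect(P,n):
        r=cv2.minAreaRect(P[:,:2].astype(np.float32)); 
        print(cam,n,len(P),'c',np.round(r[0],1),'size',np.round(r[1],1),'ang',round(r[2],2),'z',np.round(np.percentile(P[:,2],[10,50,90]),1),'med',np.round(np.median(P[:,:2],0),1))
    rect(box(500,650,-290,-150,-8+30,36),'metertop')
    rect(box(500,650,-290,-150,52,66),'rib')
    rect(box(480,680,100,200,54,66),'lip')
    rect(box(480,680,-100,200,74,90),'fin')
    rect(box(480,680,-100,200,95,130),'thumb')
    rect(box(480,610,-100,200,30,37),'jawblock')
    rect(box(480,680,-120,230,6,200),'cradle all')
    rect(box(480,605,-120,-10,8,16),'deck')
    rect(box(640,800,-220,-80,20,120),'mug')
```

```text
top metertop 1043 c [ 567.7 -235.1] size [119.2  80.1] ang 82.73 z [28.  30.8 33.3] med [ 563.7 -229.8]
top rib 120 c [ 567.9 -235.2] size [60.3 14. ] ang 81.93 z [55.  57.7 60.4] med [ 567.  -234.4]
top lip 492 c [552.  177.8] size [109.8  32.3] ang 2.83 z [58.5 60.7 63. ] med [550.6 177.7]
top fin 103 c [624.7  11.7] size [ 77.1 228.8] ang 41.72 z [78.5 81.3 84.4] med [550.1  71.7]
top thumb 63 c [623.6  56.6] size [26.  13.7] ang 6.61 z [103.2 120.1 123.8] med [623.5  56.9]
top jawblock 657 c [556.6  77.6] size [83.7 71.9] ang 2.69 z [31.6 33.6 35.8] med [558.4  82.6]
top cradle all 4912 c [579.  47.] size [193.5 337.8] ang 1.73 z [10.9 14.8 61.1] med [569.4  64.8]
top deck 652 c [553.8 -37.9] size [102.9  57.5] ang 2.84 z [10.5 12.9 15. ] med [556.1 -38.2]
top mug 540 c [ 705.3 -119.8] size [78.7 78.5] ang 65.79 z [30.  67.6 90.9] med [ 707.2 -123.4]
scene metertop 695 c [ 571.1 -233.5] size [122.7  78.7] ang 82.54 z [27.1 30.  32.4] med [ 579.9 -220.8]
scene rib 83 c [ 570.8 -233.3] size [62.9 13.3] ang 82.88 z [54.3 57.3 59.9] med [ 571.7 -232.9]
scene lip 529 c [553.9 180.1] size [110.9  32.7] ang 2.93 z [57.8 59.9 61.9] med [557.  180.7]
scene fin 114 c [628.7  12.7] size [ 77.  231.4] ang 40.71 z [75.9 80.2 83.5] med [557.9  73.7]
scene thumb 107 c [625.6  58.5] size [27.5 14.3] ang 0.01 z [101.3 113.9 122.9] med [627.6  59.7]
scene jawblock 517 c [559.2 119.5] size [107.3 152.9] ang 2.7 z [31.3 33.2 35.4] med [565.   94.6]
scene cradle all 4723 c [587.5  37.3] size [174.4 320.8] ang 2.26 z [10.8 18.5 61.4] med [585.5  85.6]
scene deck 470 c [554.1 -37.6] size [101.   55.5] ang 1.12 z [10.2 12.2 14.3] med [557.8 -37.7]
scene mug 1016 c [ 708.3 -120.1] size [80.4 79.3] ang 88.98 z [30.5 62.7 89. ] med [ 710.7 -120.9]
```

```bash
cat >> h.py <<'E'
from scipy.spatial.transform import Rotation as Ro
YAW=92.8; O=np.array([558.3,64.7,0.])
EX=np.array([np.cos(np.radians(YAW)),np.sin(np.radians(YAW)),0]); EY=np.array([-EX[1],EX[0],0])
def c2w(p): return O+p[0]*EX+p[1]*EY+np.array([0,0,p[2]])
def w2c(w): w=np.asarray(w)-O; return np.array([w@EX,w@EY,w[2]])
def pose():
    s=read_state(); return np.array(s['eef_pos']),Ro.from_euler('xyz',s['tool_rot']),s
def plan(pt,rt,n,start=None,nd=0):
    """rows from current to target pos(world), Rotation rt; prints rounded rows"""
    if start is None: p,r,_=pose()
    else: p,r=start
    rows=[]
    for k in range(n):
        m=n-k
        sl=np.round(r.inv().apply((pt-p)/m),nd); tv=np.round((r.inv()*rt).as_rotvec(degrees=True)/m,1)
        p=p+r.apply(sl); r=r*Ro.from_rotvec(tv,degrees=True); rows.append((sl.tolist(),tv.tolist()))
    for x in rows: print(x)
    print('end',np.round(p,1),'cradle',np.round(w2c(p),1)); return p,r
def down(yaw): return Ro.from_euler('xyz',[180,0,yaw],degrees=True)
def st():
    p,r,s=pose(); print('t',round(float(s['clock']),2),'w',np.round(p,1),'cr',np.round(w2c(p),1),'rot',np.round(np.degrees(s['tool_rot']),1),'F',np.round(s['force'],1),'width',round(float(s['width']),1),'q',np.round(s['qpos'],2))
E
python3 - <<'E'
from h import *
z=np.load('pics/top0.npz'); W=pts(z['d'],z)
for u,v in [(165,262),(180,180),(367,158),(375,157)]: print(np.round(W[v,u]))
plan(c2w((-45,-66,160)),down(2.8),13)
E
```

```text
[441. 466. 140.]
[648. 449.  90.]
[705. -45.  54.]
[703. -63.  76.]
([-32.0, 45.0, 5.0], [0.0, 0.0, 5.2])
([-28.0, 47.0, 6.0], [0.0, 0.0, 5.2])
([-23.0, 50.0, 5.0], [0.0, 0.0, 5.2])
([-19.0, 52.0, 6.0], [0.0, 0.0, 5.2])
([-14.0, 53.0, 5.0], [0.0, 0.0, 5.2])
([-9.0, 54.0, 6.0], [0.0, 0.0, 5.2])
([-4.0, 55.0, 5.0], [0.0, 0.0, 5.2])
([1.0, 55.0, 6.0], [0.0, 0.0, 5.2])
([6.0, 55.0, 5.0], [0.0, 0.0, 5.1])
([11.0, 54.0, 6.0], [0.0, 0.0, 5.2])
([15.0, 52.0, 5.0], [0.0, 0.0, 5.1])
([20.0, 51.0, 6.0], [0.0, 0.0, 5.2])
([24.0, 49.0, 5.0], [0.1, 0.0, 5.1])
end [626.   23.  160.2] cradle [-45.  -65.6 160.2]
```

Emit:
play_rows(targets=[{"slide": [-32, 45, 0], "turn": [0, 0, 5.2], "hand": 0}, {"slide": [-28, 47, 0], "turn": [0, 0, 5.2], "hand": 0}, {"slide": [-23, 50, 0], "turn": [0, 0, 5.2], "hand": 0}, {"slide": [-19, 52, 0], "turn": [0, 0, 5.2], "hand": 0}, {"slide": [-14, 53, 6], "turn": [0, 0, 5.2], "hand": 0}])

```text
clock: 0.78
eef_pos: [378.1, 383.4, 225.6]
tool_rot: [-3.142, -0.001, 0.767]
force: [0.6, 0.3, -0.2]
width: -0.0
```

Emit:
play_rows(targets=[{"slide": [-9, 54, 8], "turn": [0, 0, 5.2], "hand": 0}, {"slide": [-4, 55, 8], "turn": [0, 0, 5.2], "hand": 0}, {"slide": [1, 55, 8], "turn": [0, 0, 5.2], "hand": 0}, {"slide": [6, 55, 8], "turn": [0, 0, 5.2], "hand": 0}, {"slide": [11, 54, 8], "turn": [0, 0, 5.2], "hand": 0}])

```text
clock: 1.4
eef_pos: [534.8, 157.2, 184.9]
tool_rot: [-3.141, 0.0, 0.314]
force: [-0.5, 1.1, -0.3]
width: -0.1
```

Emit:
play_rows(targets=[{"slide": [15, 52, 8], "turn": [0, 0, 5.2], "hand": 0}, {"slide": [20, 51, 8], "turn": [0, 0, 5.2], "hand": 0}, {"slide": [24, 49, 8], "turn": [0, 0, 5.1], "hand": 0}, {"slide": [0, 0, 0], "turn": [0, 0, 0], "hand": 0}])

```text
clock: 1.9
eef_pos: [627.0, 16.8, 160.5]
tool_rot: [3.137, -0.0, 0.038]
force: [0.1, -0.1, -0.6]
width: 0.2
```

Run:
```python
from h import *
st(); snap('wrist','w1'); snap('scene','s1')
p,r,s=pose()
plan(c2w((-45,-66,98)),down(2.8),2)
```

```text
t 1.9 w [627.   16.8 160.5] cr [-51.2 -66.3 160.5] rot [179.8  -0.    2.2] F [ 0.1 -0.1 -0.6] width 0.2 q [-0.27  0.7   0.33  1.66 -0.28  0.83  0.22]
([1.0, 0.0, 31.0], [-0.0, 0.0, -0.1])
([0.0, 0.0, 32.0], [-0.0, 0.1, -0.1])
end [626.2  23.1  97.6] cradle [-44.9 -65.8  97.6]
```

View pics/w1.png

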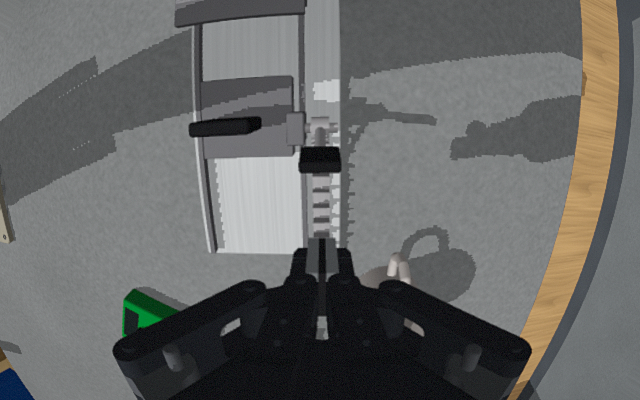

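Wrist view: paddle at (320,160) lies straight ahead of the closed fingers (322,260); rack and pawl line up. Descend, then sweep.

Emit:
play_rows(targets=[{"slide": [0, 0, 31], "turn": [0, 0, 0], "hand": 0}, {"slide": [0, 0, 31], "turn": [0, 0, 0], "hand": 0}, {"slide": [0, -12, 0], "turn": [0, 0, 0], "hand": 0}, {"slide": [0, -12, 0], "turn": [0, 0, 0], "hand": 0}, {"slide": [0, -12, 0], "turn": [0, 0, 0], "hand": 0}])

```text
clock: 2.62
eef_pos: [624.9, 61.4, 100.8]
tool_rot: [-3.141, -0.002, 0.048]
force: [-0.6, 0.1, -0.4]
width: 0.1
```

Emit:
play_rows(targets=[{"slide": [0, -12, 0], "turn": [0, 0, 0], "hand": 0}, {"slide": [0, -12, 0], "turn": [0, 0, 0], "hand": 0}, {"slide": [0, -10, 0], "turn": [0, 0, 0], "hand": 0}, {"slide": [0, 0, 0], "turn": [0, 0, 0], "hand": 0}])

```text
clock: 3.12
eef_pos: [622.4, 94.6, 99.2]
tool_rot: [-3.141, 0.0, 0.048]
force: [0.6, -0.3, -0.1]
width: -0.5
```

Run:
```python
from h import *
st(); snap('wrist','w2'); snap('scene','s2')
z=np.load('pics/s2.npz'); cv2.imwrite('pics/s2z.png',cv2.resize(z['im'][95:250,160:380],None,fx=3.6,fy=3.6,interpolation=cv2.INTER_CUBIC))
```

```text
t 3.12 w [622.4  94.6  99.2] cr [ 26.7 -65.4  99.2] rot [-180.     0.     2.7] F [ 0.6 -0.3 -0.1] width -0.5 q [-0.38  0.78  0.3   1.69 -0.33  0.72  0.14]
```

View pics/w2.png

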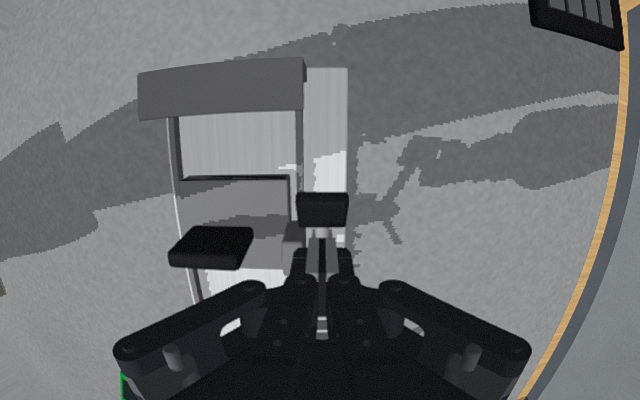

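View pics/s2z.png

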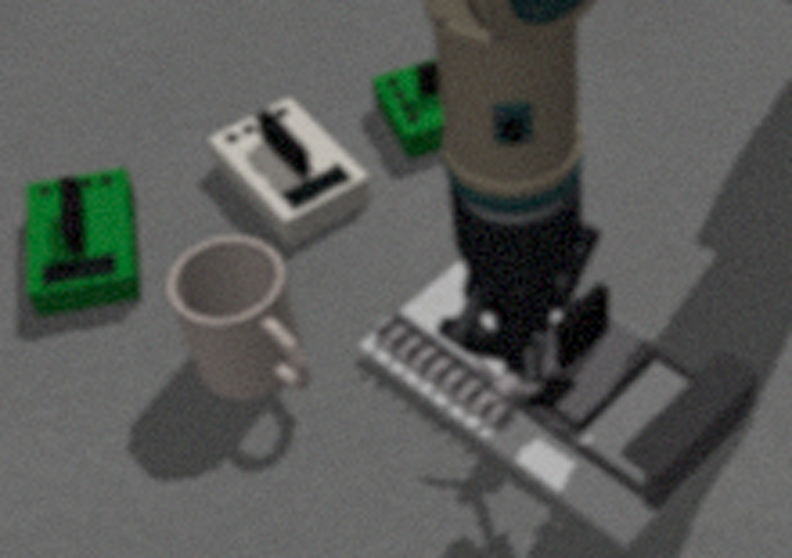

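The paddle (322,208) has fallen over to the lip side. Lift clear and re-check from above the bay.

Emit:
play_rows(targets=[{"slide": [0, 3, -40], "turn": [0, 0, 0], "hand": 0}, {"slide": [-25, 0, -10], "turn": [0, 0, 0], "hand": 0}, {"slide": [-35, -15, 0], "turn": [0, 0, 0], "hand": 0}, {"slide": [-15, -8, 0], "turn": [0, 0, 0], "hand": 0}, {"slide": [0, 0, 0], "turn": [0, 0, 0], "hand": 0}])

```text
clock: 3.85
eef_pos: [545.9, 109.7, 149.5]
tool_rot: [-3.141, 0.001, 0.046]
force: [0.8, -1.4, 0.1]
width: 0.3
```

Run:
```python
from h import *
st(); snap('wrist','w3'); snap('top','t3')
z=np.load('pics/t3.npz'); cv2.imwrite('pics/t3z.png',cv2.resize(z['im'][140:270,270:480],None,fx=3.8,fy=3.8,interpolation=cv2.INTER_CUBIC))
```

```text
t 3.85 w [545.9 109.7 149.5] cr [ 45.6  10.2 149.5] rot [-180.     0.     2.6] F [ 0.8 -1.4  0.1] width 0.3 q [-0.47  0.63  0.34  1.87 -0.31  0.7   0.09]
```

View pics/w3.png

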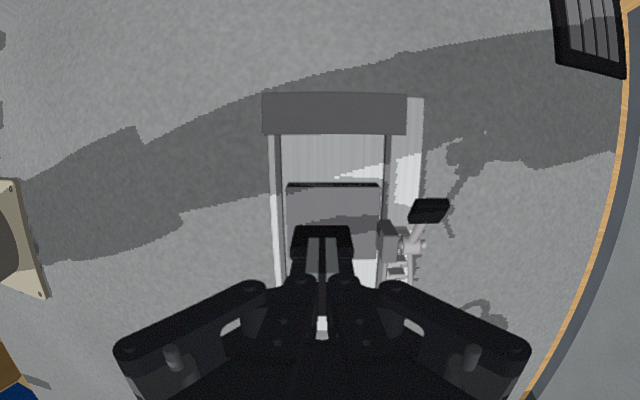

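View pics/t3z.png

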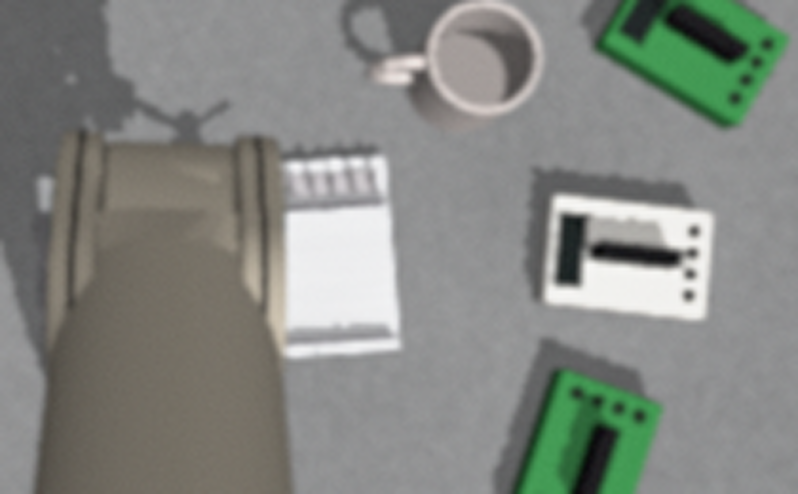

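Pawl lever leans to the lip (paddle (430,210)). Before descending, I'll measure where the fin is from the wrist depth.

```bash
cat >> h.py <<'E'
def wpts(z):
    K,R,t,d=z['K'],z['R'],z['t'].ravel(),z['d']
    v,u=np.mgrid[0:d.shape[0],0:d.shape[1]]
    a=(u-K[0,2])/K[0,0]; b=(v-K[1,2])/K[1,1]; th=np.hypot(a,b); s=np.where(th>1e-9,np.tan(th)/np.maximum(th,1e-9),1)
    X=np.stack([a*s*d,b*s*d,d],-1); W=(X-t)@R; W[(d<=0)|(th>1.3)]=np.nan; return W
def cr(W): 
    D=W-O; return np.stack([D@EX,D@EY,W[...,2]],-1)
E
python3 - <<'E'
from h import *
z=np.load('pics/w3.npz'); C=cr(wpts(z))
for n,(u,v) in dict(finL=(310,245),finedge=(322,232),jawface=(335,186),jawmid=(335,205),deck=(335,150),lipedge=(335,125),lipedge2=(335,131),thumb=(430,210),railL=(278,160),railR=(388,160)).items(): print(n,np.round(C[v,u],1))
P=C.reshape(-1,3);P=P[np.isfinite(P[:,0])]
def rg(n,m): print(n,len(P[m]),np.round(np.percentile(P[m],[2,50,98],axis=0),1).tolist())
x,y,h=P.T
rg('lip',(x>80)&(x<160)&(abs(y)<70)&(h>50)&(h<75))
rg('jaw',(x>0)&(x<80)&(abs(y)<46)&(h>27)&(h<40))
rg('fin',(x>-30)&(x<40)&(abs(y)<46)&(h>75)&(h<87))
rg('thumb',(x>0)&(x<80)&(y<-45)&(y>-90)&(h>75)&(h<130))
E
```

```text
finL [ 56.9  14.3 162.7]
finedge [15.7  8.6 52.5]
jawface [50.6 -2.9 32.9]
jawmid [33.4 -3.  33.7]
deck [79.3 -3.5 13.1]
lipedge [105.2  -1.4  60.2]
lipedge2 [100.7  -1.4  61.3]
thumb [ 52.1 -65.2 101.8]
railL [72.1 47.5 22.9]
railR [ 72.  -51.   22.5]
lip 6018 [[99.3, -53.6, 59.5], [114.5, -0.6, 60.9], [129.5, 51.4, 62.3]]
jaw 4339 [[3.1, -41.2, 30.5], [30.9, -3.8, 33.9], [50.4, 39.2, 37.2]]
fin 197 [[6.4, -15.2, 75.2], [14.7, 20.3, 79.1], [16.1, 33.4, 82.0]]
thumb 1054 [[25.0, -78.2, 76.9], [49.5, -65.0, 98.4], [59.6, -53.8, 103.9]]
```

Emit:
play_rows(targets=[{"slide": [0, 0, 50], "turn": [0, 0, 0], "hand": 0}, {"slide": [0, 0, 48], "turn": [0, 0, 0], "hand": 0}, {"slide": [0, 0, 0], "turn": [0, 0, 0], "hand": 0}, {"slide": [0, 12, 0], "turn": [0, 0, 0], "hand": 0}, {"slide": [0, 12, 0], "turn": [0, 0, 0], "hand": 0}])

```text
clock: 4.58
eef_pos: [549.7, 85.1, 53.2]
tool_rot: [-3.141, -0.004, 0.045]
force: [0.6, 2.3, -0.5]
width: -0.1
```

Emit:
play_rows(targets=[{"slide": [0, 12, 0], "turn": [0, 0, 0], "hand": 0}, {"slide": [0, 12, 0], "turn": [0, 0, 0], "hand": 0}, {"slide": [0, 10, 0], "turn": [0, 0, 0], "hand": 0}, {"slide": [0, 10, 0], "turn": [0, 0, 0], "hand": 0}, {"slide": [0, 0, 0], "turn": [0, 0, 0], "hand": 0}])

```text
clock: 5.2
eef_pos: [549.3, 39.9, 51.1]
tool_rot: [3.14, 0.001, 0.044]
force: [0.0, -0.4, -0.4]
width: 0.1
```

Run:
```python
from h import *
st()
```

```text
t 5.2 w [549.3  39.9  51.1] cr [-24.4  10.2  51.1] rot [1.799e+02 1.000e-01 2.500e+00] F [ 0.  -0.4 -0.4] width 0.1 q [-0.27  0.77  0.23  1.94 -0.35  0.48  0.26]
```

Emit:
play_rows(targets=[{"slide": [0, 8, 0], "turn": [0, 0, 0], "hand": 0}, {"slide": [0, 4, 0], "turn": [0, 0, 0], "hand": 0}, {"slide": [0, 3, 0], "turn": [0, 0, 0], "hand": 0}])

```text
clock: 5.58
eef_pos: [549.6, 26.9, 50.9]
tool_rot: [-3.141, 0.002, 0.046]
force: [-0.5, 2.5, -1.4]
width: 0.4
```

Emit:
play_rows(targets=[{"slide": [0, 3, 0], "turn": [0, 0, 0], "hand": 0}, {"slide": [0, 2, 0], "turn": [0, 0, 0], "hand": 0}])

```text
clock: 5.82
eef_pos: [549.7, 24.2, 50.9]
tool_rot: [-3.139, 0.002, 0.047]
force: [-2.6, 9.7, -0.7]
width: 0.1
```

Emit:
play_rows(targets=[{"slide": [0, 2, 0], "turn": [0, 0, 0], "hand": 0}, {"slide": [0, 0, 0], "turn": [0, 0, 0], "hand": 0}])

```text
clock: 6.08
eef_pos: [549.7, 24.2, 51.0]
tool_rot: [-3.136, 0.002, 0.049]
force: [-2.1, 10.5, -0.4]
width: -0.4
```

Run:
```python
from h import *
st()
```

```text
t 6.08 w [549.7  24.2  51. ] cr [-40.   10.5  51. ] rot [-1.797e+02  1.000e-01  2.800e+00] F [-2.1 10.5 -0.4] width -0.4 q [-0.23  0.77  0.22  1.94 -0.35  0.48  0.29]
```

At the stop (10 N, no motion, TCP where predicted). Back off, lift, check.

Emit:
play_rows(targets=[{"slide": [0, -20, 0], "turn": [0, 0, 0], "hand": 0}, {"slide": [0, -10, -40], "turn": [0, 0, 0], "hand": 0}, {"slide": [0, -10, -60], "turn": [0, 0, 0], "hand": 0}, {"slide": [0, 0, 0], "turn": [0, 0, 0], "hand": 50}])

```text
clock: 6.58
eef_pos: [552.8, 59.8, 155.7]
tool_rot: [3.142, -0.01, 0.047]
force: [0.2, -0.1, -0.2]
width: 17.0
```

Run:
```python
from h import *
st(); snap('wrist','w4'); z=np.load('pics/w4.npz'); P=cr(wpts(z)).reshape(-1,3);P=P[np.isfinite(P[:,0])]
x,y,h=P.T
def rg(n,m): print(n,len(P[m]),np.round(np.percentile(P[m],[2,50,98],axis=0),1).tolist())
rg('lip',(x>80)&(x<160)&(abs(y)<70)&(h>50)&(h<75))
rg('jaw',(x>-60)&(x<80)&(abs(y)<46)&(h>30)&(h<37))
rg('thumb',(x>-70)&(x<80)&(y<-45)&(y>-90)&(h>75)&(h<130))
s=pose()
r=(s[0],s[1])
plan(np.array([569.4,-234.3,140]),down(-7.5),6)
```

```text
t 6.58 w [552.8  59.8 155.7] cr [ -4.6   5.8 155.7] rot [180.   -0.6   2.7] F [ 0.2 -0.1 -0.2] width 17.0 q [-0.37  0.61  0.33  1.88 -0.29  0.69  0.17]
lip 5778 [[98.9, -49.7, 54.9], [113.9, 3.4, 58.6], [129.8, 55.2, 60.2]]
jaw 3481 [[-56.0, -37.6, 30.2], [-33.8, 2.1, 31.6], [-15.8, 43.3, 34.5]]
thumb 889 [[-37.7, -74.9, 77.1], [-14.6, -61.3, 96.2], [-5.9, -50.1, 101.0]]
([1.0, 49.0, 2.0], [-0.0, -0.1, 1.7])
([2.0, 49.0, 2.0], [-0.0, -0.0, 1.7])
([4.0, 49.0, 2.0], [-0.0, -0.1, 1.7])
([5.0, 49.0, 3.0], [-0.0, -0.0, 1.7])
([7.0, 48.0, 2.0], [-0.0, -0.1, 1.7])
([8.0, 49.0, 3.0], [-0.0, -0.0, 1.6])
end [ 569.7 -234.5  139.6] cradle [-299.4    3.2  139.6]
```

View pics/w4.png

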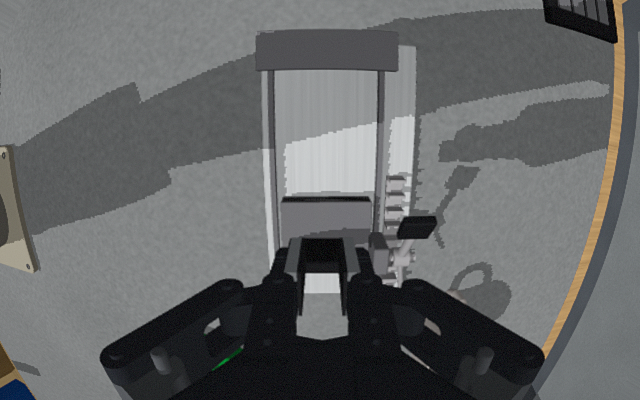

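Jaw face measured at cradle x −15.8 (fully back), paddle (417,227) still leaning to the lip. On to the meter.

Emit:
play_rows(targets=[{"slide": [1, 50, 0], "turn": [0, 0, 1.7], "hand": 50}, {"slide": [2, 50, 0], "turn": [0, 0, 1.7], "hand": 50}, {"slide": [4, 50, 2], "turn": [0, 0, 1.7], "hand": 50}, {"slide": [5, 50, 4], "turn": [0, 0, 1.7], "hand": 50}, {"slide": [7, 49, 4], "turn": [0, 0, 1.7], "hand": 50}])

```text
clock: 7.25
eef_pos: [563.5, -192.1, 139.8]
tool_rot: [3.141, 0.002, -0.105]
force: [1.2, -1.1, 0.5]
width: 50.0
```

Emit:
play_rows(targets=[{"slide": [8, 25, 4], "turn": [0, 0, 1.6], "hand": 50}, {"slide": [0, 0, 0], "turn": [0, 0, 0], "hand": 50}, {"slide": [0, 0, 0], "turn": [0, 0, 0], "hand": 50}])

```text
clock: 7.62
eef_pos: [569.3, -214.2, 136.2]
tool_rot: [-3.14, 0.002, -0.13]
force: [0.9, 0.6, -0.2]
width: 50.2
```

Run:
```python
from h import *
st(); snap('wrist','w5'); z=np.load('pics/w5.npz'); P=wpts(z).reshape(-1,3);P=P[np.isfinite(P[:,0])]
x,y,h=P.T
def rect(n,Q):
    r=cv2.minAreaRect(Q[:,:2].astype(np.float32)); print(n,len(Q),np.round(r[0],1),np.round(r[1],1),round(r[2],2),np.round(np.median(Q,0),1))
b=(x>500)&(x<640)&(y>-310)&(y<-150)
rect('top',P[b&(h>25)&(h<36)]); rect('rib',P[b&(h>52)&(h<64)])
z=np.load('pics/t3.npz')
p,r,_=pose(); print(np.round(r.as_matrix(),3).tolist())
plan(np.array([569.4,-234.3,34]),down(-7.5),3)
```

```text
t 7.62 w [ 569.3 -214.2  136.2] cr [-279.1    2.7  136.2] rot [-1.799e+02  1.000e-01 -7.400e+00] F [ 0.9  0.6 -0.2] width 50.2 q [ 0.11  0.71  0.33  1.73 -0.32  0.76  0.47]
top 10292 [ 568.5 -233.1] [119.4  80.8] 82.27 [ 571.3 -222.8   31.1]
rib 1315 [ 568.5 -233.5] [62.1 13.9] 82.17 [ 568.5 -231.    58.7]
[[0.992, -0.128, -0.001], [-0.128, -0.992, 0.002], [-0.002, -0.001, -1.0]]
([1.0, 7.0, 34.0], [-0.0, 0.0, 0.0])
([1.0, 7.0, 34.0], [-0.0, 0.0, 0.1])
([1.0, 7.0, 35.0], [-0.1, 0.1, 0.0])
end [ 569.8 -234.7   33.5] cradle [-299.6    3.2   33.5]
```

View pics/w5.png

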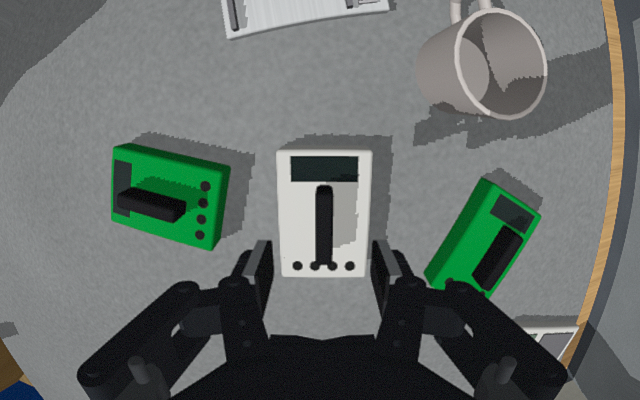

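White meter (325,215) with display toward the cradle, rib (324,225) between the open fingers. Descend and grip.

Emit:
play_rows(targets=[{"slide": [1, 10, 34], "turn": [0, 0, 0.2], "hand": 50}, {"slide": [1, 9, 34], "turn": [0, 0, 0], "hand": 50}, {"slide": [0, 0, 34], "turn": [0, 0, 0], "hand": 50}, {"slide": [0, 0, 0], "turn": [0, 0, 0], "hand": 50}])

```text
clock: 8.18
eef_pos: [567.7, -231.8, 33.0]
tool_rot: [-3.139, 0.006, -0.132]
force: [-0.1, 0.6, 0.5]
width: 50.3
```

Run:
```python
from h import *
st()
```

```text
t 8.18 w [ 567.7 -231.8   33. ] cr [-296.7    5.1   33. ] rot [-179.9    0.3   -7.6] F [-0.1  0.6  0.5] width 50.3 q [ 0.18  0.86  0.26  1.76 -0.37  0.58  0.54]
```

Emit:
play_rows(targets=[{"slide": [0, 0, 0], "turn": [0, 0, 0], "hand": 5}, {"slide": [0, 0, 0], "turn": [0, 0, 0], "hand": 5}, {"slide": [0, 0, 0], "turn": [0, 0, 0], "hand": 5}, {"slide": [0, 0, 0], "turn": [0, 0, 0], "hand": 5}])

```text
clock: 8.68
eef_pos: [570.5, -234.5, 37.1]
tool_rot: [3.142, -0.002, -0.133]
force: [-1.0, 1.9, 6.4]
width: 12.9
```

Run:
```python
from h import *
st()
```

```text
t 8.68 w [ 570.5 -234.5   37.1] cr [-299.4    2.4   37.1] rot [ 1.8e+02 -1.0e-01 -7.6e+00] F [-1.   1.9  6.4] width 12.9 q [ 0.19  0.85  0.26  1.76 -0.37  0.58  0.54]
```

Emit:
play_rows(targets=[{"slide": [0, 0, -25], "turn": [0, 0, 0], "hand": 5}, {"slide": [0, 0, -40], "turn": [0, 0, 0], "hand": 5}, {"slide": [0, 0, -50], "turn": [0, 0, 0], "hand": 5}, {"slide": [0, 0, 0], "turn": [0, 0, 0], "hand": 5}, {"slide": [0, 0, 0], "turn": [0, 0, 0], "hand": 5}])

```text
clock: 9.3
eef_pos: [569.0, -233.7, 149.9]
tool_rot: [-3.141, 0.001, -0.134]
force: [-0.4, -0.1, -2.7]
width: 12.7
```

Run:
```python
from h import *
st(); snap('wrist','w6')
plan(c2w((24,0,165)),down(2.8)*Ro.from_euler('x',-12.5,degrees=True),8)
```

```text
t 9.3 w [ 569.  -233.7  149.9] cr [-298.6    3.9  149.9] rot [-1.8e+02  1.0e-01 -7.7e+00] F [-0.4 -0.1 -2.7] width 12.7 q [ 0.14  0.7   0.34  1.7  -0.31  0.79  0.49]
([-7.0, -40.0, -2.0], [-1.6, 0.2, -1.3])
([-6.0, -40.0, -3.0], [-1.6, 0.2, -1.3])
([-5.0, -40.0, -4.0], [-1.6, 0.1, -1.3])
([-4.0, -40.0, -5.0], [-1.5, 0.2, -1.3])
([-3.0, -40.0, -6.0], [-1.6, 0.1, -1.3])
([-2.0, -39.0, -8.0], [-1.5, 0.2, -1.3])
([-1.0, -39.0, -9.0], [-1.6, 0.1, -1.3])
([-1.0, -39.0, -9.0], [-1.5, 0.2, -1.3])
end [556.8  88.6 164.6] cradle [ 23.9   0.3 164.6]
```

View pics/w6.png

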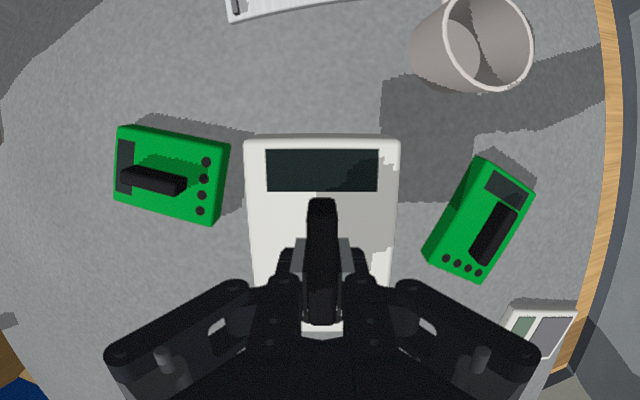

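Meter held level in the rib, nothing else moved. Carry and tilt.

Emit:
play_rows(targets=[{"slide": [-7, -40, -8], "turn": [-1.6, 0.2, -1.3], "hand": 5}, {"slide": [-6, -40, -8], "turn": [-1.6, 0.2, -1.3], "hand": 5}, {"slide": [-5, -40, -6], "turn": [-1.6, 0.1, -1.3], "hand": 5}, {"slide": [-4, -40, -6], "turn": [-1.5, 0.2, -1.3], "hand": 5}, {"slide": [-3, -40, -6], "turn": [-1.6, 0.1, -1.3], "hand": 5}])

```text
clock: 9.98
eef_pos: [561.1, -30.2, 171.5]
tool_rot: [3.002, -0.003, -0.019]
force: [0.8, -0.7, -2.0]
width: 12.5
```

Emit:
play_rows(targets=[{"slide": [-2, -39, -8], "turn": [-1.5, 0.2, -1.3], "hand": 5}, {"slide": [-1, -39, -9], "turn": [-1.6, 0.1, -1.3], "hand": 5}, {"slide": [-1, -39, -9], "turn": [-1.5, 0.2, -1.3], "hand": 5}, {"slide": [0, 0, 0], "turn": [0, 0, 0], "hand": 5}, {"slide": [0, 0, 0], "turn": [0, 0, 0], "hand": 5}])

```text
clock: 10.6
eef_pos: [557.0, 87.5, 178.2]
tool_rot: [2.921, 0.0, 0.049]
force: [-0.6, -1.7, -3.0]
width: 12.4
```

```bash
cat > m.py <<'E'
from h import *
import sys
def meas(fn):
    st(); p,r,s=pose(); im,d,c=snap('wrist',fn); z=np.load(f'pics/{fn}.npz'); W=wpts(z)
    C=cr(W).reshape(-1,3); ok=np.isfinite(C[:,0])
    T=r.inv().apply(W.reshape(-1,3)-p) # tool coords
    P=C[ok];T=T[ok]; x,y,h=P.T
    def rg(n,m,A=P): print(n,m.sum(),np.round(np.percentile(A[m],[1,50,99],axis=0),1).tolist())
    rg('lip',(x>80)&(x<160)&(abs(y)<75)&(h>56)&(h<70))
    # rails: z~22
    for sg in (1,-1): rg('rail%d'%sg,(x>-100)&(x<97)&(sg*y>40)&(sg*y<57)&(h>20)&(h<25))
    rg('meter top in tool (x,y,z)',(abs(T[:,2]-7)<6)&(abs(T[:,0])<60)&(T[:,1]<-20)&(T[:,1]>-80),T)
    return W,P,T
E
python3 - <<'E'
from m import *
meas('w7')
snap('top','t7');snap('scene','s7')
E
```

```text
t 10.6 w [557.   87.5 178.2] cr [ 22.8   0.2 178.2] rot [167.4   0.    2.8] F [-0.6 -1.7 -3. ] width 12.4 q [-0.66  0.65  0.52  1.8  -0.13  0.8  -0.09]
lip 5742 [[98.9, -53.7, 59.4], [114.6, 0.2, 61.2], [130.0, 53.5, 63.0]]
rail1 350 [[37.7, 46.6, 20.5], [67.0, 49.3, 23.0], [94.0, 52.4, 24.6]]
rail-1 351 [[37.5, -52.3, 20.5], [65.8, -49.2, 23.2], [93.8, -46.5, 24.7]]
meter top in tool (x,y,z) 11195 [[-38.2, -58.1, 4.0], [0.0, -40.9, 5.8], [38.8, -20.5, 9.6]]
```

View pics/w7.png

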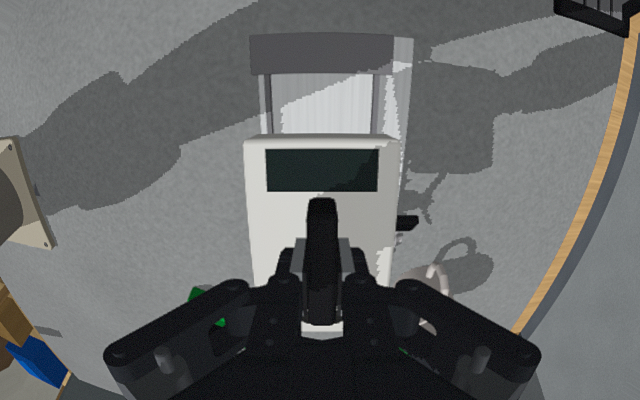

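Wrist view shows the meter's nose short of the lip edge, centred between rails; measurements agree within 1 mm. Compute the descent.

Run:
```python
from m import *
p,r,s=pose(); rt=down(2.8)*Ro.from_euler('x',-12.6,degrees=True)
def nose(p,r): return w2c(p+r.apply([0,-60,36])), w2c(p+r.apply([0,60,36]))
print([np.round(a,1) for a in nose(p,r)])
a=plan(c2w((28,0,178)),rt,1); b=plan(c2w((28,0,70)),rt,4,a); print(nose(*b))
```

```text
[array([ 72.1,  -0.7, 130.8]), array([-45. ,  -0.2, 157. ])]
([-0.0, -7.0, -0.0], [0.0, -0.1, -0.2])
end [557.4  92.9 177.5] cradle [ 28.2  -0.4 177.5]
([-0.0, -6.0, 26.0], [0.0, 0.0, 0.0])
([-0.0, -6.0, 26.0], [0.0, 0.0, 0.0])
([-0.0, -6.0, 26.0], [0.0, 0.0, 0.0])
([-0.0, -5.0, 27.0], [0.0, 0.0, 0.0])
end [557.3  92.5  70. ] cradle [27.8 -0.4 70. ]
(array([78.47424664, -0.32978453, 21.81952747]), array([-38.63388804,  -0.33371537,  48.00511082]))
```

Emit:
play_rows(targets=[{"slide": [0, -6, 0], "turn": [0, 0, 0], "hand": 5}, {"slide": [0, -6, 26], "turn": [0, 0, 0], "hand": 5}, {"slide": [0, -6, 26], "turn": [0, 0, 0], "hand": 5}, {"slide": [0, -4, 20], "turn": [0, 0, 0], "hand": 5}, {"slide": [0, 0, 0], "turn": [0, 0, 0], "hand": 5}])

```text
clock: 11.38
eef_pos: [556.7, 93.5, 103.0]
tool_rot: [2.922, 0.001, 0.048]
force: [-0.5, -0.7, -2.2]
width: 12.6
```

```bash
cat >> m.py <<'E'
def nose(p,r): return np.round(w2c(p+r.apply([0,-60,36])),1), np.round(w2c(p+r.apply([0,60,36])),1)
E
python3 - <<'E'
from m import *
p,r,s=pose();print(nose(p,r))
meas('w8')
E
```

```text
(array([79.6,  0.2, 54.8]), array([-37.5,   0.3,  80.9]))
t 11.38 w [556.7  93.5 103. ] cr [ 28.9   0.2 103. ] rot [167.4   0.    2.7] F [-0.5 -0.7 -2.2] width 12.6 q [-0.64  0.76  0.47  1.85 -0.18  0.65 -0.08]
lip 11874 [[80.7, -54.1, 60.3], [115.3, -0.6, 61.9], [130.9, 52.7, 68.7]]
rail1 270 [[66.1, 45.8, 20.3], [79.5, 48.4, 23.7], [91.2, 51.2, 24.9]]
rail-1 273 [[66.3, -53.0, 20.3], [79.1, -49.8, 23.8], [91.1, -47.2, 25.0]]
meter top in tool (x,y,z) 11359 [[-37.6, -58.8, 3.1], [1.2, -41.5, 4.8], [39.5, -20.6, 8.5]]
```

View pics/w8.png

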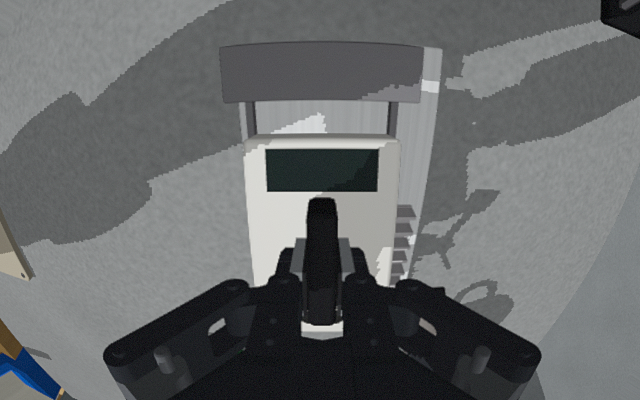

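Clear of lip and fin, centred. Lower to just over the deck.

Emit:
play_rows(targets=[{"slide": [0, -3, 14], "turn": [0, 0, 0], "hand": 5}, {"slide": [0, -3, 13], "turn": [0, 0, 0], "hand": 5}, {"slide": [0, -2, 9], "turn": [0, 0, 0], "hand": 5}, {"slide": [0, 0, 0], "turn": [0, 0, 0], "hand": 5}])

```text
clock: 11.92
eef_pos: [557.3, 93.7, 66.5]
tool_rot: [2.922, -0.001, 0.049]
force: [0.4, 0.2, -2.6]
width: 12.8
```

Run:
```python
from m import *
p,r,s=pose();print(nose(p,r));st()
rt=down(2.8)*Ro.from_euler('x',-12.6,degrees=True)
a=plan(p+EX*31+np.array([0,0,-3]),rt,5); print(nose(*a))
snap('scene','s9'); z=np.load('pics/s9.npz'); cv2.imwrite('pics/s9z.png',cv2.resize(z['im'][95:250,200:400],None,fx=3.6,fy=3.6,interpolation=cv2.INTER_CUBIC))
```

```text
(array([79.8, -0.5, 18.3]), array([-37.4,  -0.4,  44.4]))
t 11.93 w [557.3  93.7  66.5] cr [29.  -0.4 66.5] rot [167.4  -0.    2.8] F [ 0.4  0.2 -2.6] width 12.8 q [-0.62  0.82  0.45  1.86 -0.2   0.58 -0.08]
([-0.0, -6.0, -1.0], [-0.0, -0.0, -0.0])
([-0.0, -6.0, -1.0], [-0.0, -0.0, -0.0])
([-0.0, -6.0, -1.0], [-0.0, -0.0, -0.0])
([-0.0, -6.0, -0.0], [-0.0, -0.0, -0.0])
([-0.0, -7.0, -1.0], [-0.0, -0.0, -0.0])
end [555.8 124.8  63.7] cradle [60.2 -0.4 63.7]
(array([110.9,  -0.5,  15.5]), array([-6.2, -0.4, 41.6]))
```

View pics/s9z.png

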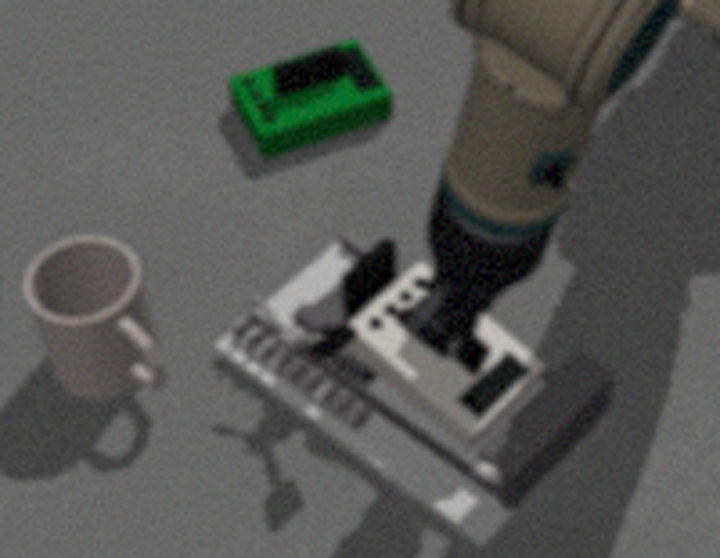

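Meter nose just ahead of the lip, tail between jaw fin and bay. Slide in under the lip.

Emit:
play_rows(targets=[{"slide": [0, -6, 1], "turn": [0, 0, 0], "hand": 5}, {"slide": [0, -6, -1], "turn": [0, 0, 0], "hand": 5}, {"slide": [0, -6, -1], "turn": [0, 0, 0], "hand": 5}, {"slide": [0, -6, -1], "turn": [0, 0, 0], "hand": 5}, {"slide": [0, -5, -1], "turn": [0, 0, 0], "hand": 5}])

```text
clock: 12.6
eef_pos: [556.5, 123.4, 64.1]
tool_rot: [2.923, -0.003, 0.049]
force: [0.3, 0.1, -2.0]
width: 12.7
```

Run:
```python
from m import *
p,r,s=pose();print(nose(p,r));meas('w10')
```

```text
(array([109.5,  -1.2,  15.9]), array([-7.7, -1.1, 41.9]))
t 12.6 w [556.5 123.4  64.1] cr [58.7 -1.1 64.1] rot [ 1.675e+02 -1.000e-01  2.800e+00] F [ 0.3  0.1 -2. ] width 12.7 q [-0.67  0.83  0.45  1.84 -0.21  0.6  -0.12]
lip 16485 [[90.5, -52.9, 56.9], [117.6, 0.1, 60.7], [132.1, 53.6, 62.6]]
rail1 653 [[-5.1, 47.2, 20.8], [54.2, 50.3, 22.6], [81.0, 52.7, 23.8]]
rail-1 209 [[23.8, -52.0, 21.3], [66.4, -50.5, 22.6], [81.4, -48.5, 23.8]]
meter top in tool (x,y,z) 5946 [[-49.2, -77.9, 1.7], [-0.0, -32.5, 5.9], [46.6, -20.3, 12.5]]
```

View pics/w10.png

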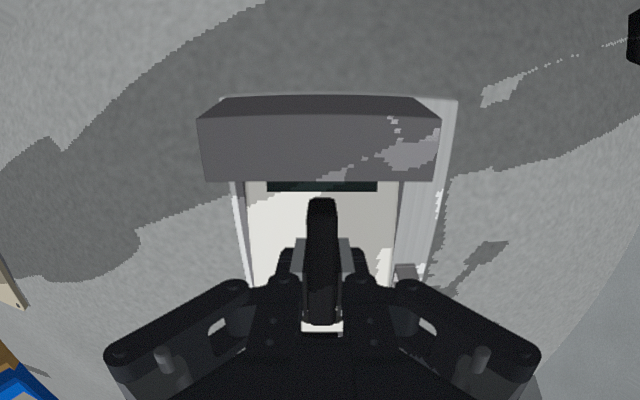

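Nose is under the lip (display half hidden at (322,186)), no contact force. Now lower the tail, pivoting at the nose.

Run:
```python
from m import *
a=plan(c2w((51,-.3,50)),down(2.8),6,nd=1); print(nose(*a))
```

```text
([-0.1, 0.9, 2.6], [2.1, -0.0, 0.0])
([-0.2, 1.0, 2.5], [2.1, -0.0, 0.0])
([-0.1, 1.1, 2.5], [2.1, -0.0, 0.0])
([-0.2, 1.2, 2.5], [2.1, -0.1, 0.0])
([-0.1, 1.3, 2.4], [2.1, -0.0, 0.0])
([-0.2, 1.3, 2.4], [2.0, -0.0, 0.0])
end [556.1 115.6  50. ] cradle [51.  -0.3 50. ]
(array([111. ,  -0.2,  14. ]), array([-9. , -0.3, 14. ]))
```

Emit:
play_rows(targets=[{"slide": [0, 1, 2.5], "turn": [2.1, 0, 0], "hand": 5}, {"slide": [0, 1, 2.5], "turn": [2.1, 0, 0], "hand": 5}, {"slide": [0, 1, 2.5], "turn": [2.1, 0, 0], "hand": 5}, {"slide": [0, 1, 2.5], "turn": [2.1, 0, 0], "hand": 5}])

```text
clock: 13.15
eef_pos: [556.9, 116.9, 54.9]
tool_rot: [3.07, -0.003, 0.048]
force: [0.1, -0.6, -3.5]
width: 12.5
```

Emit:
play_rows(targets=[{"slide": [0, 1.5, 2.5], "turn": [2.1, 0, 0], "hand": 5}, {"slide": [0, 1.5, 2.5], "turn": [2.1, 0, 0], "hand": 5}, {"slide": [0, 0, 0], "turn": [0, 0, 0], "hand": 5}])

```text
clock: 13.52
eef_pos: [557.1, 112.1, 50.1]
tool_rot: [3.142, -0.002, 0.046]
force: [-0.1, 0.2, -2.8]
width: 12.6
```

Run:
```python
from m import *
p,r,s=pose();print(nose(p,r)); W,P,T=meas('w11')
snap('scene','s11'); z=np.load('pics/s11.npz'); cv2.imwrite('pics/s11z.png',cv2.resize(z['im'][95:250,200:400],None,fx=3.6,fy=3.6,interpolation=cv2.INTER_CUBIC))
```

```text
(array([107.4,  -1.4,  14.1]), array([-12.6,  -1. ,  14.1]))
t 13.53 w [557.1 112.1  50.1] cr [47.4 -1.1 50.1] rot [ 1.8e+02 -1.0e-01  2.6e+00] F [-0.1  0.2 -2.8] width 12.6 q [-0.38  0.78  0.21  1.89 -0.32  0.5   0.1 ]
lip 17494 [[100.6, -52.9, 59.3], [116.4, 0.2, 60.9], [131.7, 53.7, 62.4]]
rail1 1084 [[14.5, 47.0, 20.2], [58.1, 49.5, 22.7], [93.0, 52.5, 24.2]]
rail-1 1099 [[10.2, -51.7, 20.4], [56.2, -48.7, 22.8], [92.9, -46.2, 24.2]]
meter top in tool (x,y,z) 8193 [[-38.7, -49.8, 4.2], [0.2, -36.6, 6.0], [38.6, -20.4, 8.0]]
```

View pics/s11z.png

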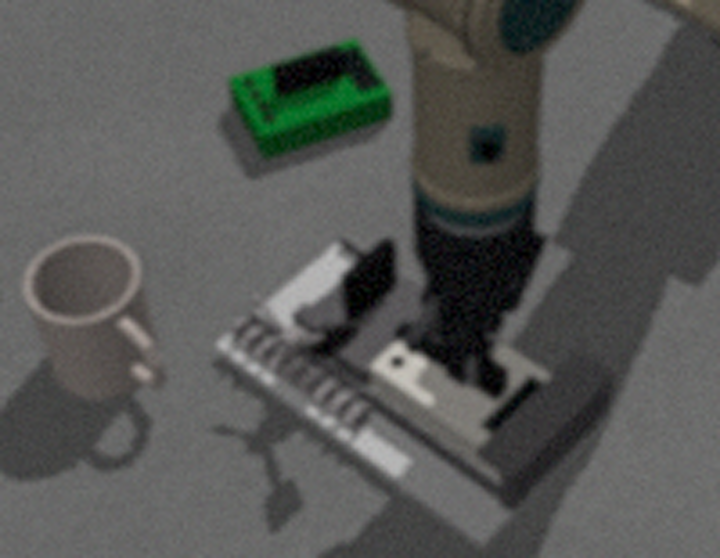

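View pics/w11.png

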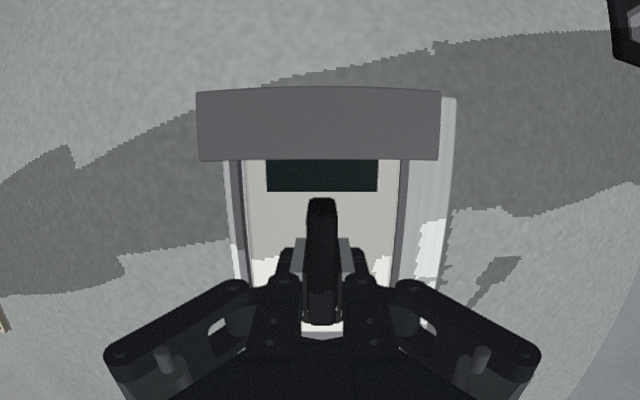

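Level, between rails, nose ~9 mm under the lip. Nudge +4 mm toward the wall, set down, release.

Emit:
play_rows(targets=[{"slide": [0, -2, 0], "turn": [0, 0, 0.0], "hand": 5}, {"slide": [0, -2, 0], "turn": [0, 0, 0], "hand": 5}, {"slide": [0, 0, 1], "turn": [0, 0, 0], "hand": 5}, {"slide": [0, 0, 1], "turn": [0, 0, 0], "hand": 5}, {"slide": [0, 0, 0], "turn": [0, 0, 0], "hand": 5}])

```text
clock: 14.25
eef_pos: [556.8, 118.9, 49.1]
tool_rot: [-3.139, -0.003, 0.049]
force: [-1.6, 0.5, 7.8]
width: 13.0
```

Emit:
play_rows(targets=[{"slide": [0, 0, -0.5], "turn": [0, 0, 0], "hand": 32}, {"slide": [0, 0, 0], "turn": [0, 0, 0], "hand": 32}, {"slide": [0, 0, 0], "turn": [0, 0, 0], "hand": 32}, {"slide": [0, 0, 0], "turn": [0, 0, 0], "hand": 32}])

```text
clock: 14.75
eef_pos: [556.8, 117.9, 48.4]
tool_rot: [-3.141, -0.002, 0.048]
force: [0.1, -0.3, -0.4]
width: 32.1
```

Emit:
play_rows(targets=[{"slide": [0, 0, -10], "turn": [0, 0, 0], "hand": 32}, {"slide": [0, 0, -20], "turn": [0, 0, 0], "hand": 32}, {"slide": [0, 0, -40], "turn": [0, 0, 0], "hand": 32}, {"slide": [0, 0, -50], "turn": [0, 0, 0], "hand": 32}, {"slide": [0, 0, -40], "turn": [0, 0, 0], "hand": 32}])

```text
clock: 15.38
eef_pos: [556.8, 117.7, 211.2]
tool_rot: [-3.14, -0.004, 0.048]
force: [1.2, 0.7, -0.3]
width: 32.2
```

Emit:
play_rows(targets=[{"slide": [-60, 0, -30], "turn": [0, 0, 0], "hand": 32}, {"slide": [-60, 0, -30], "turn": [0, 0, 0], "hand": 32}, {"slide": [0, 50, 0], "turn": [0, 0, 0], "hand": 32}, {"slide": [0, 60, 0], "turn": [0, 0, 0], "hand": 32}, {"slide": [0, 60, 0], "turn": [0, 0, 0], "hand": 32}])

```text
clock: 16.0
eef_pos: [452.9, -58.8, 265.0]
tool_rot: [-3.14, -0.005, 0.05]
force: [1.5, 0.2, -0.6]
width: 32.0
```

Emit:
play_rows(targets=[{"slide": [0, 60, 0], "turn": [0, 0, 0], "hand": 32}, {"slide": [0, 60, 0], "turn": [0, 0, 0], "hand": 32}, {"slide": [0, 0, 0], "turn": [0, 0, 0], "hand": 32}, {"slide": [0, 0, 0], "turn": [0, 0, 0], "hand": 32}])

```text
clock: 16.5
eef_pos: [458.4, -176.9, 264.1]
tool_rot: [-3.14, -0.003, 0.048]
force: [-0.0, 0.4, 0.1]
width: 32.0
```

Run:
```python
from m import *
st()
for cam in ['top','scene']:
    snap(cam,cam+'F'); z=np.load(f'pics/{cam}F.npz'); b=z['im'][130:270,260:480] if cam=='top' else z['im'][95:250,160:380]
    cv2.imwrite(f'pics/{cam}Fz.png',cv2.resize(b,None,fx=3.6,fy=3.6,interpolation=cv2.INTER_CUBIC))
    P=cr(pts(z['d'],z)).reshape(-1,3);P=P[np.isfinite(P[:,0])];x,y,h=P.T
    def rg(n,m): print(cam,n,m.sum(),np.round(np.percentile(P[m],[2,50,98],axis=0),1).tolist())
    rg('mtop',(x>-12)&(x<97)&(abs(y)<45)&(h>37)&(h<47))
    m=(x>-5)&(x<95)&(abs(y)<38)&(h>37)&(h<47); A=np.c_[x[m],y[m],np.ones(m.sum())]; print('plane',np.linalg.lstsq(A,h[m],rcond=None)[0])
    rg('jaw',(x>-110)&(x<-0)&(abs(y)<44)&(h>29)&(h<37))
    rg('thumb',(x>-90)&(x<60)&(y<-48)&(y>-85)&(h>80)&(h<130))
z0=np.load('pics/top0.npz')['d'];z1=np.load('pics/topF.npz')['d']
```

```text
t 16.5 w [ 458.4 -176.9  264.1] cr [-236.5  111.6  264.1] rot [-1.799e+02 -1.000e-01  2.700e+00] F [-0.   0.4  0.1] width 32.0 q [ 0.    0.39  0.43  1.92 -0.21  0.88  0.59]
top mtop 973 [[-6.1, -39.2, 39.2], [43.2, 1.6, 42.9], [95.0, 37.9, 46.3]]
plane [1.02915530e-03 7.10673795e-05 4.28567999e+01]
top jaw 624 [[-87.2, -39.1, 30.1], [-46.8, -1.6, 33.6], [-17.6, 41.5, 36.6]]
top thumb 95 [[-38.1, -75.8, 80.5], [-19.9, -65.0, 96.9], [-7.6, -52.1, 104.0]]
scene mtop 776 [[-4.0, -42.8, 38.3], [43.5, -14.7, 42.2], [90.3, 35.0, 45.8]]
plane [ 1.28565081e-03 -9.50481623e-05  4.22538907e+01]
scene jaw 416 [[-84.6, -42.4, 29.9], [-34.7, -5.1, 33.1], [-15.1, 38.7, 36.2]]
scene thumb 75 [[-31.8, -80.3, 84.8], [-13.7, -69.3, 98.3], [-6.1, -54.3, 103.9]]
```

View pics/topFz.png

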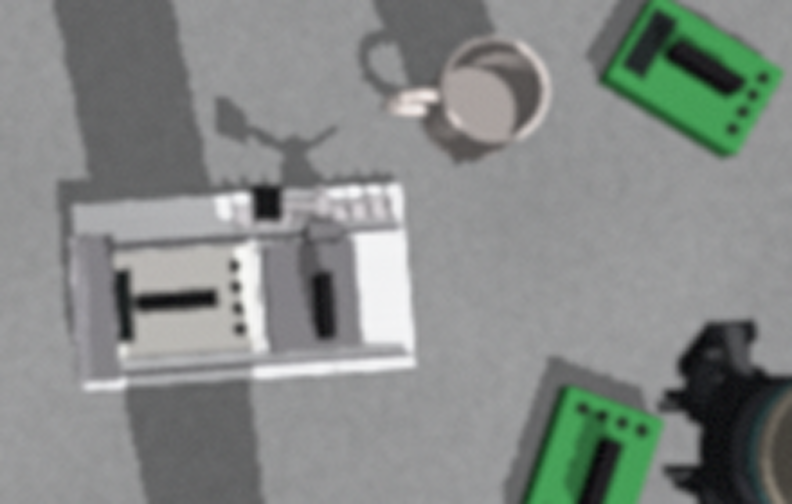

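View pics/sceneFz.png

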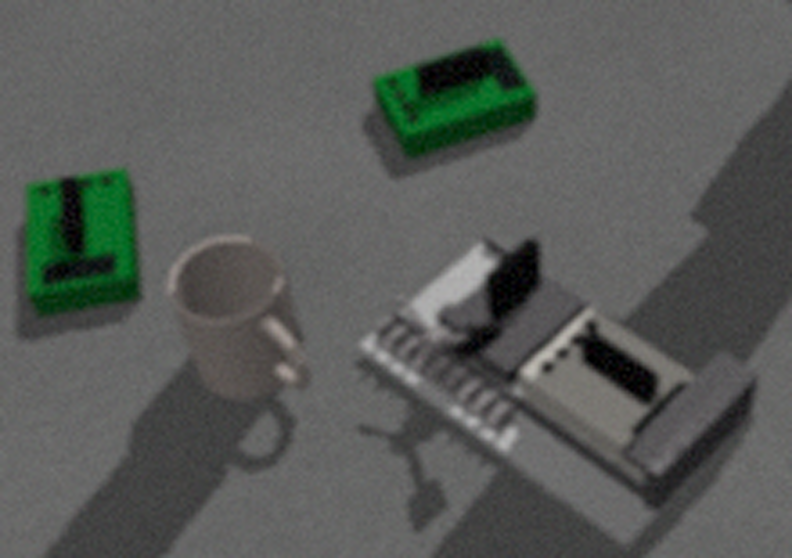

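View pics/topF.png

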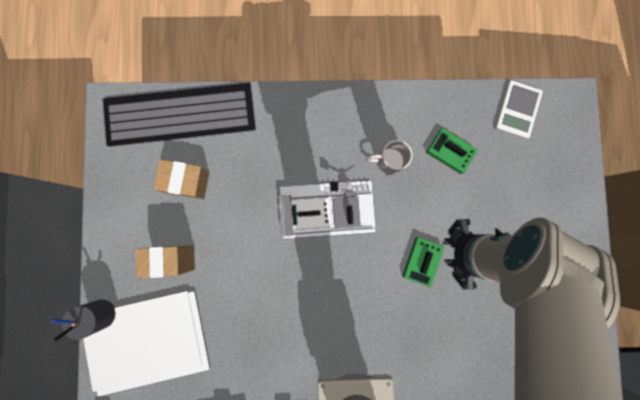

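Meter lies flat under the lip (zoomed top view (180,300)), paddle (267,203) toward the lip, jaw back, mug and cartons unmoved. Handing in.

```bash
python3 -c "
from cell import *
print(finish_job())"
```

```text
the job is handed in; nothing more can be done
None
```

The meter is in its cradle: I flipped the pawl, pushed the jaw back by its fin to its stop, then hooked the screen end under the lip and lowered the other end. I handed the job in at about 16.6 s of the 61 s allowed.

Last checks, from the top and scene cameras:
- **Meter:** it lies flat, with its top at 42–43 mm (12 mm deck plus 30 mm meter) and a tilt under 0.1°. It sits between the rails, and its nose is about 15 mm under the lip.
- **Jaw:** its face reads between cradle x −15 and −18 mm (the fully back position is −16). It pressed back with 10 N without moving when it reached the stop.
- **Pawl:** the lever still leans to the lip, with the paddle at about 97 mm height.
- **Surroundings:** the mug, cartons and green look-alikes look unmoved in the pictures. The arm is clear of everything.

No check failed. The cameras differed by about 2 mm, within calibration. While closing on the handle rib, the fingers pressed the meter's top with about 6 N, which caused no harm.

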